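# Set up a board for drilling on the slotted plate

### The arm

A 6-joint arm with a two-finger parallel gripper is mounted at the origin on the work surface. World frame = base frame: x ahead of the robot, y to its left, z up, the work surface at z = 0. Lengths are in mm, angles in degrees, forces in N, time in s.
With the tool pointing down it reaches from about 300 to 850 mm from the base axis. Payload 4.2 kg.
Tool frame: the origin (TCP) lies on the centre line of the jaws, within the pads' length; the fingertips stand 14 mm ahead of it and the grasp point (between the pads) lies 5 mm behind it; z points along the fingers, y is the line along which they close (so a half turn about z gives the same grasp; the last joint's range is limited). The gripper opens to 91 mm and grips with 3 to 60 N. Pads are 32 mm wide; open, the fingers measure 118 mm over their backs; the gripper's body (76 mm by 178 mm) begins 60 mm behind the grasp point.
Start: joints at [-71.161, 18.312, 89.639, -0, 72.044, -1.146], TCP at [196.521, -540.39, 227.976] pointing down, gripper open.
Joint ranges: [-177.97, 177.97], [-48.28, 115.42], [12.27, 149.76], [-77.06, 257.06], [2.81, 150.46], [-146.56, 146.56]. Speed limits (degrees/s): [147.25, 147.25, 180, 180, 180, 180].

### API

Orientations are given as [roll, pitch, yaw] about the fixed x, y, z axes, in that order (R = Rz(yaw) Ry(pitch) Rx(roll)).
In Python, from workcell import env gives the robot as it stands.
- The arm moves only by the tool arm_command, never from a script. Its argument "motion" is a list of rows, each an object with "offset": the shift along the tool's x, y, z in m, a list of three; "spin": the turn about the tool's z in rad. In form: [{"offset": [tx, ty, tz], "spin": spin}, ...]. A call has 1 to 5 rows; each row shifts and turns the commanded pose from where the row before left it, along the tool's axes as they then stand; what a row does not reach is not made up. A row lasts 1/8 s, in which the tool goes at most 62.5 mm and 10.7 degrees, less where a joint would pass 70% of its speed; a pose out of reach is approached as far as the arm can. A call with a gripper value outside its range is refused whole. "jaw" is the finger opening in m, from 0 to 0.0912, set as the call begins (left out, the last holds). The fingers move at their own pace and stop on an object; "newtons" is the grip in N (left out, the last holds). Time passes only in rows, so rows that do not move let the fingers close. It gives the time, the measured TCP pose, the force, the opening and the grip force at its end, in the units of the state.
- env.state(): the state, without advancing time (a new reading comes with each control period).
- env.grab_frame(name): name is "scene" or "top" or "wrist"; returns (picture, depth): 480x640x3 uint8, blue, green, red; 480x640 float32, mm along the optical axis (not along the pixel's ray), 0 where there is no reading.
- env.camera_model(name): a dict with "fx", "fy", "cx", "cy" (pixels), "k1" (the pictures are not rectified: a ray, as slopes to the right and down, at radius r is drawn at 1 + k1 r^2 times it, then the intrinsics apply), "eye" and "rotation" of the camera in the world; the wrist camera has in their place "hand_eye" (4x4, takes a point from camera to tool coordinates, whose origin is the TCP and whose axes are the flange's). Camera axes: x right, y down, z forward; pixel columns grow to the right and rows downward; lengths in mm; the calibration is good to about 2 mm. A picture is of the moment at which its call begins: read the wrist's pose just before it. camera_model takes no time and is no camera call.
- env.job_done(): hands the job in; it is judged then, once.
Trained networks look in the newest picture that a camera, given by its name, has taken for a name from the list of things; names that differ only in an ending like _2 or _b are one class to them, and where a whole thing is asked for, a point or a joint stands for the part that bears it (a point fixed in the world has none). Each returns a list of dicts, best first, with "score" (0 to 1); they miss things now and then, are a little off and sometimes report something else, mostly with a low value. They report only what shows in the picture. A call takes as long as a camera call. They do not tell look-alikes from the thing itself.
- env.boxes_of(camera, target): "bbox" ([left, top, right, bottom] in pixels, round what is visible of it).
- env.pinpoint(camera, target): "location" ([column, row] in pixels: a listed point, or the origin of a listed thing).
The state is a dict: "time_s": time; "qpos": joint angles; "qvel": joint speeds; "effort": joint torques, N m; "ee_pos": TCP position; "ee_rot": TCP orientation; "force": force on the tool from outside, world axes, zero at the start; "torque": the same for the moment, N m; "gripper_width": finger opening in mm; "gripper_force": force on a finger pad.
Only numpy, scipy, OpenCV 4.12 (cv2) and the standard library are available. Lean on these libraries where they do the work, as an engineer would, in place of code of your own. Each camera call takes 0.05 s, during which the arm holds its last target. There are 200 camera calls.

### The job

Set the board up for drilling on the slotted iron plate: stand the two matching tall steel riser blocks on the plate, one over the middle of each slot and lengthwise along it, and put the wooden backing block between them, centred over the plate's hole with its length running from riser to riser. Then lay the board flat across both risers with its middle over the hole and its length running from slot to slot, squared up with the plate, and stand the iron weight on top of the board, right over the middle of the left-hand riser (left as seen from the robot). Leave the low third steel block where it is, and let go of everything.

Things in the scene. Friction and masses are not known exactly. Their poses are not given: they have to be found in the camera images.
- plate_top (a point): grey iron plate fixed to the left or right of the bench, 140 mm (its x) x 240 (its y) x 12 thick. The point: centre of its top face, at the dark round hole (34 mm). Axes: z up, x away from the robot (within 12 degrees), y to the robot's left. Two dark slots, 14 x 116 mm, run along x, middles at y = +85 (left) and -85 mm. Slots and hole are flush dark markings; things stand on them as on the plate.
- riser_a_mid (a point): A steel riser block with one long dark slot marked on its top, 60 mm long (its x) x 30 mm wide (its y) x 45 mm tall, about 0.35 kg, one of a matching pair. The point is its centre, 22.5 mm above its underside. It starts upright on the bench.
- riser_b_mid (a point): The other steel riser block with one long dark slot marked on its top, 60 mm long (its x) x 30 mm wide (its y) x 45 mm tall, about 0.35 kg, one of a matching pair. The point is its centre, 22.5 mm above its underside. It starts upright on the bench. The two risers are interchangeable.
- backing_mid (a point): Pale wooden backing block, 34 mm (its x) x 70 mm (its y, its length) x 36 mm tall, about 0.06 kg. The point is its centre, 18 mm above its underside. It is 9 mm lower than the risers, so the board does not rest on it.
- board_mid (a point): Pale wooden board with a thin pencil cross at its middle, lying flat on the bench: 56 mm wide (its x), 240 mm long (its y), 22 mm thick, about 0.15 kg. The point is its centre, 11 mm above its underside. Either end may go left.
- weight_mid (a point): Dark round iron weight, about 0.45 kg, 60 mm tall, standing upright: a base disc 52 mm across from 0 to 28 mm, a neck 18 mm across, then a knob 30 mm across from 38 to 60 mm above its underside. The point is on its axis, 30 mm above its underside, z up. It can be taken by the knob (middle of the knob 19 mm above the point).
- low_block_mid (a point): Low, short steel block with one round dark mark on its top, 38 mm (its x) x 30 mm (its y) x 26 mm tall, about 0.14 kg, not wanted in this job: to be left where it is. The point is its centre, 13 mm above its underside.
Mind the look-alikes: they are no part of the job. What is shaped like the part that bears weight_mid but purple is not meant.

How it is judged (in metres and radians):
At the end, for the whole second after the job is handed in: Risers on both slot middles, backing block on the hole, board on the risers centred over the hole, weight on it over the left slot middle: each within 12 mm in plate x and y, 5 mm in height, 0.2 rad in yaw, 0.08 rad upright; all released, at rest; low block within 20 mm of its start (((x of riser_a_mid in the frame of plate_top between -0.012 and 0.012 m and y of riser_a_mid in the frame of plate_top between 0.073 and 0.097 m and z of riser_a_mid in the frame of plate_top between 0.0175 and 0.0275 m and x of riser_b_mid in the frame of plate_top between -0.012 and 0.012 m and y of riser_b_mid in the frame of plate_top between -0.097 and -0.073 m and z of riser_b_mid in the frame of plate_top between 0.0175 and 0.0275 m) or (x of riser_b_mid in the frame of plate_top between -0.012 and 0.012 m and y of riser_b_mid in the frame of plate_top between 0.073 and 0.097 m and z of riser_b_mid in the frame of plate_top between 0.0175 and 0.0275 m and x of riser_a_mid in the frame of plate_top between -0.012 and 0.012 m and y of riser_a_mid in the frame of plate_top between -0.097 and -0.073 m and z of riser_a_mid in the frame of plate_top between 0.0175 and 0.0275 m)) and x of backing_mid in the frame of plate_top between -0.012 and 0.012 m and y of backing_mid in the frame of plate_top between -0.012 and 0.012 m and z of backing_mid in the frame of plate_top between 0.013 and 0.023 m and x of board_mid in the frame of plate_top between -0.012 and 0.012 m and y of board_mid in the frame of plate_top between -0.012 and 0.012 m and z of board_mid in the frame of plate_top between 0.051 and 0.061 m and x of weight_mid in the frame of plate_top between -0.012 and 0.012 m and y of weight_mid in the frame of plate_top between 0.073 and 0.097 m and z of weight_mid in the frame of plate_top between 0.092 and 0.102 m and angle between the x axis of each of riser_a_mid, riser_b_mid, backing_mid, board_mid and the x axis of plate_top, either way round below 0.2 rad and angle between each of riser_a_mid, riser_b_mid, backing_mid, board_mid, weight_mid's own z axis and vertical below 0.08 rad and linear speed of each of riser_a, riser_b, backing, board, weight below 0.02 m/s and distance of low_block_mid from where it was at the start of the episode below 0.02 m); the robot touches nothing.
It fails at once if the low third block is moved out of its place (by more than 20 mm) (distance of low_block_mid from where it was at the start of the episode above 0.02 m).
It also fails if it takes over 120 s, if anything falls off the work surface, if the arm or the gripper's body presses on something with over 40 N, if the wrist force passes 120 N, or if a joint passes its speed limit or range.

## Working session

There is one attempt and no reset: what is moved stays moved. The work goes in short steps, Python scripts to look and compute and a tool call to move; the robot and the scene stay as the last step left them, time stands still between calls to the robot, and variables do not carry over. Pictures are saved under pics/ and viewed, at most 14 in all, crops included, and the job is handed in when it is done.

Besides the shell and the picture viewer there is one more tool, called after ">>>" as name([rows], argument=value, ...), one row to a line, values as JSON. arm_command: Moves the arm, as the interface text tells. Its arguments: {"type":"object","properties":{"motion":{"type":"array"},"jaw":{"type":"number"},"newtons":{"type":"number"}},"required":["motion"]}

```bash
ls; mkdir -p pics; cat > h.py <<'E'
import numpy as np, cv2
from scipy.spatial.transform import Rotation as R
from workcell import env
def world(name, uv, z=None, depth=None, st=None):
    """pixels Nx2 -> world mm; by plane height z or depth values"""
    m=env.camera_model(name); uv=np.atleast_2d(np.float64(uv))
    d=(uv-[m['cx'],m['cy']])/[m['fx'],m['fy']]; s=d.copy()
    for _ in range(20): s=d/(1+m['k1']*(s**2).sum(1,keepdims=True))
    r=np.c_[s,np.ones(len(s))]
    if name=='wrist':
        st=st or env.state(); T=np.eye(4); T[:3,:3]=R.from_euler('xyz',st['ee_rot'],degrees=True).as_matrix(); T[:3,3]=st['ee_pos']
        T=T@np.array(m['hand_eye']); Rm,e=T[:3,:3],T[:3,3]
    else: Rm,e=np.array(m['rotation']),np.array(m['eye'])
    w=r@Rm.T
    k=((z-e[2])/w[:,2]) if depth is None else np.asarray(depth)
    return e+w*k[:,None]
E
python3 - <<'E'
from h import *
print(env.state()); 
for n in('top','scene'):
    p,d=env.grab_frame(n); cv2.imwrite(f'pics/{n}0.png',p); np.save(f'pics/{n}0.npy',d); print(n,env.camera_model(n))
    for t in['plate_top','riser_a_mid','backing_mid','board_mid','weight_mid','low_block_mid']:
        for o in env.pinpoint(n,t)[:4]:
            u=o['location']; print(t,round(o['score'],2),np.round(u),np.round(world(n,u,z={'plate_top':12,'riser_a_mid':22.5,'backing_mid':18,'board_mid':11,'weight_mid':30,'low_block_mid':13}[t])[0]))
E
```

```text
pics
{'time_s': 0.0, 'qpos': array([-7.11593942e+01,  1.83515785e+01,  8.97075600e+01, -2.26967399e-04,
        7.20418659e+01, -1.14579012e+00]), 'qvel': array([ 0.06593761,  0.04501609,  0.05924084, -0.04561319,  0.00288377,
       -0.06285027]), 'effort': array([-5.99092109e-04, -4.12457836e+01, -2.31976819e+01,  7.27867917e-02,
        4.56603058e-02, -1.54553891e-04]), 'ee_pos': array([ 196.37897361, -539.91518347,  227.11305432]), 'ee_rot': array([-1.79899011e+02, -1.80398836e-03,  1.99864645e+01]), 'force': array([-0.22533322,  0.84477653, -0.42059797]), 'torque': array([-0.00365055,  0.00614138,  0.01364521]), 'gripper_force': 0.0, 'gripper_width': 91.31039156783723}
top {'fx': 525.5113072816567, 'fy': 525.5113072816567, 'cx': 317.05366301050816, 'cy': 236.25710288856945, 'k1': -0.13648680849211, 'eye': array([ 318.24313145,   46.163844  , 1229.04021152]), 'rotation': array([-171.32328706,   -1.37085353,  -89.78630388])}Traceback (most recent call last):
  File "<stdin>", line 7, in <module>
  File "h.py", line 15, in world
    k=((z-e[2])/w[:,2]) if depth is None else np.asarray(depth)
                ~^^^^^
IndexError: too many indices for array: array is 1-dimensional, but 2 were indexed
```

```bash
sed -i "s/Rm,e=np.array(m\['rotation'\])/Rm,e=R.from_euler('xyz',m['rotation'],degrees=True).as_matrix()/" h.py
cat > look.py <<'E'
from h import *
Z={'plate_top':12,'riser_a_mid':22.5,'backing_mid':18,'board_mid':11,'weight_mid':30,'low_block_mid':13}
for n in('top','scene'):
    p,d=env.grab_frame(n); cv2.imwrite(f'pics/{n}0.png',p); np.save(f'pics/{n}0.npy',d)
    for t in Z:
        for o in env.pinpoint(n,t)[:4]:
            u=o['location']; print(n,t,round(o['score'],2),np.round(u),np.round(world(n,u,z=Z[t])[0]))
E
python3 look.py
```

```text
top plate_top 0.88 [400. 186.] [ 627. -181.   12.]
top riser_a_mid 0.76 [258. 260.] [447. 153.  22.]
top riser_a_mid 0.74 [465. 270.] [ 426. -330.   22.]
top backing_mid 0.91 [468. 269.] [ 428. -337.   18.]
top board_mid 0.88 [260. 189.] [617. 154.  11.]
top weight_mid 0.76 [145. 297.] [358. 412.  30.]
top weight_mid 0.73 [199. 225.] [526. 293.  30.]
top weight_mid 0.72 [226. 294.] [366. 225.  30.]
top weight_mid 0.62 [187. 266.] [429. 316.  30.]
top low_block_mid 0.54 [389. 261.] [ 447. -152.   13.]
scene plate_top 0.57 [294. 353.] [ 634. -187.   12.]
scene riser_a_mid 0.88 [344. 208.] [453. 167.  22.]
scene backing_mid 0.73 [130. 342.] [ 434. -334.   18.]
scene board_mid 0.9 [413. 245.] [622. 164.  11.]
scene weight_mid 0.88 [378. 176.] [435. 312.  30.]
scene weight_mid 0.84 [329. 182.] [369. 220.  30.]
scene weight_mid 0.79 [377. 150.] [361. 410.  30.]
scene weight_mid 0.63 [414. 192.] [533. 303.  30.]
scene low_block_mid 0.57 [228. 289.] [ 450. -151.   13.]
```

View pics/top0.png

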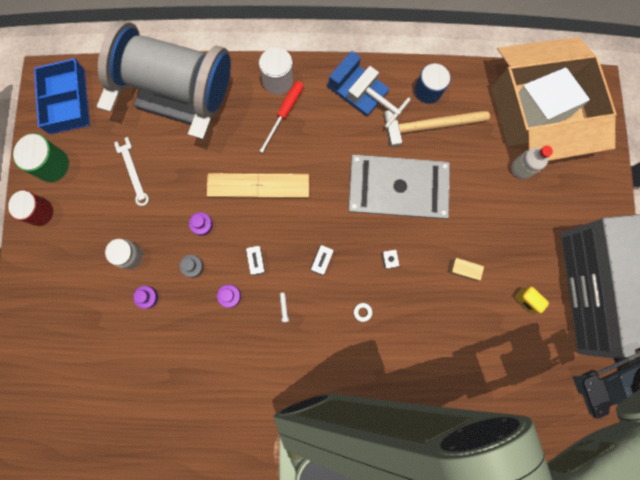

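View pics/scene0.png

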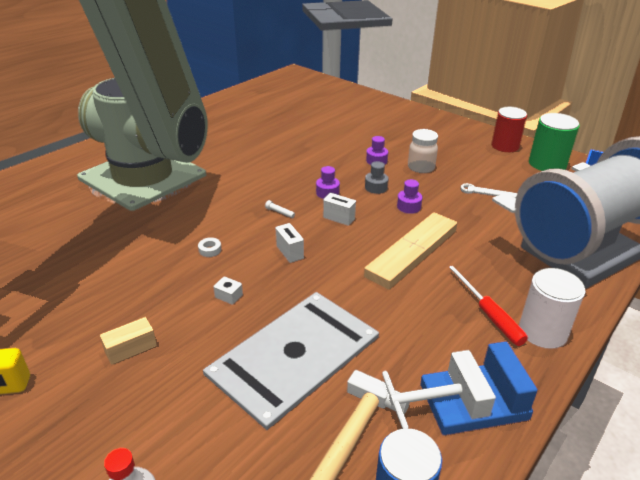

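```bash
cat > m.py <<'E'
from h import *
def rect(n,d,uv,h,rad,tol=6,st=None,p=None):
    """top face at height h near pixel uv: centre, sizes, yaw of long side"""
    v,u=np.mgrid[0:480,0:640]; k=(np.hypot(u-uv[0],v-uv[1])<rad)&(d>0)
    P=world(n,np.c_[u[k],v[k]],depth=d[k],st=st)
    Q=P[abs(P[:,2]-h)<tol]
    (c,s,a)=cv2.minAreaRect(np.float32(Q[:,:2])); 
    if s[0]<s[1]: a+=90; s=s[::-1]
    a=(a+90)%180-90
    return np.round([*c,*s,a,np.median(Q[:,2]),len(Q)],1), np.round(np.median(Q,0),1)
E
python3 - <<'E'
from m import *
d=np.load('pics/top0.npy');p=cv2.imread('pics/top0.png')
for t,uv,h,r in[('r1',(255,260),45,20),('r2',(322,260),45,20),('low',(391,259),26,18),('back',(468,269),36,26),('board',(258,185),22,60),('plate',(400,186),12,62),('w',(190,266),60,12)]:
    print(t,*rect('top',d,uv,h,r,5))
cv2.imwrite('pics/c.png',cv2.resize(p[140:320,100:500],(800,360),interpolation=2))
E
```

```text
r1 [443.7 159.   60.2  30.   10.9  43.5 333. ] [443.8 159.   43.5]
r2 [445.5   6.4  59.8  29.6 -21.6  43.8 327. ] [445.2   7.   43.8]
low [ 450.6 -152.2   37.9   30.9   12.1   24.9  197. ] [ 449.7 -151.2   24.9]
back [ 427.7 -331.1   71.2   34.4   73.3   35.   410. ] [ 426.6 -332.5   35. ]
board [ 656.   171.8  253.7  179.8  -75.8   20.8 2257. ] [624.6 158.1  20.8]
plate [ 665.7 -182.2  240.9  223.3   86.1   11.2 5331. ] [ 628.5 -179.2   11.2]
w [431.9 309.   27.7  27.1  51.7  58.8 126. ] [431.9 308.7  58.8]
```

View pics/c.png

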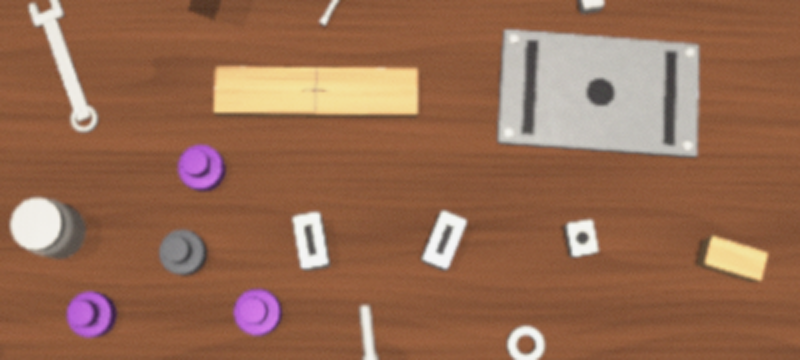

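```bash
cat > go.py <<'E'
"""go(x,y,z,yaw): spin needed, then offset in tool axes (m) after the spin"""
from h import *
def go(x,y,z,yaw=None):
    s=env.state(); y0=s['ee_rot'][2]; yaw=y0 if yaw is None else yaw
    sp=(y0-yaw+180)%360-180
    d=R.from_euler('xyz',[180,0,yaw],degrees=True).inv().apply(np.array([x,y,z])-s['ee_pos'])
    print('t',round(s['time_s'],2),'at',np.round(s['ee_pos'],1),np.round(s['ee_rot'],1),'w',round(s['gripper_width'],1),'f',np.round(s['force'],1),'spin rad',round(np.radians(sp),3),'offset mm',np.round(d,1))
E
python3 - <<'E'
from m import *
from go import go
p=cv2.imread('pics/top0.png');d=np.load('pics/top0.npy')
g=cv2.cvtColor(p,cv2.COLOR_BGR2HSV)
def comp(mask,uv,box,z):
    m=np.zeros((480,640),np.uint8);x0,y0,x1,y1=box;m[y0:y1,x0:x1]=mask[y0:y1,x0:x1]
    n,l,s,c=cv2.connectedComponentsWithStats(m); i=l[uv[1],uv[0]]
    v,u=np.where(l==i); P=world('top',np.c_[u,v],z=z)[:,:2]
    c,s,a=cv2.minAreaRect(np.float32(P)); 
    if s[0]<s[1]: a+=90;s=s[::-1]
    print(np.round(P.mean(0),1),np.round(c,1),np.round(s,1),round((a+90)%180-90,1),len(P))
dark=(g[...,2]<80).astype(np.uint8)
pb=(330,140,470,230)
for uv in[(365,184),(400,186),(435,188)]: comp(dark,uv,pb,12)
comp((g[...,1]<50).astype(np.uint8),(385,186),pb,12)
comp(((g[...,2]>150)&(g[...,0]>12)).astype(np.uint8),(230,185),(190,160,325,210),22)
go(445.5,6.4,120,-21.6)
E
```

```text
[640.4 -96. ] [634.3 -96. ] [103.9   7.3] -2.8 107
[ 628.5 -180.7] [ 628.2 -180.2] [25.5 24.7] 44.1 95
[ 623. -265.] [ 623.1 -265. ] [107.3   7.3] -4.7 132
[ 626.8 -178.9] [ 627.6 -179.7] [240.1 141. ] 86.5 5609
[625.  158.2] [624.9 159.6] [244.9  59.7] 89.7 2510
t 0.8 at [ 196.5 -540.4  228. ] [180.  -0.  20.] w 91.1 f [ 0.5 -0.   0.1] spin rad 0.726 offset mm [  30.2 -600.1  108. ]
```

>>> arm_command([
  {"offset": [0, 0, 0], "spin": 0.145},
  {"offset": [0, 0, 0], "spin": 0.145},
  {"offset": [0, 0, 0], "spin": 0.145},
  {"offset": [0, 0, 0], "spin": 0.145},
  {"offset": [0, 0, 0], "spin": 0.146},
], jaw=0.06, newtons=25)

```text
time_s: 1.42
ee_pos: [196.5, -540.4, 228.0]
ee_rot: [180.0, -0.0, -21.9]
force: [0.1, -0.4, 0.1]
gripper_width: 60.3
gripper_force: 0.0
```

>>> arm_command([
  {"offset": [0.003, -0.05, 0.005], "spin": 0},
  {"offset": [0.003, -0.05, 0.005], "spin": 0},
  {"offset": [0.003, -0.05, 0.005], "spin": 0},
  {"offset": [0.003, -0.05, 0.005], "spin": 0},
  {"offset": [0.003, -0.05, 0.005], "spin": 0},
])

```text
time_s: 2.05
ee_pos: [303.1, -312.1, 203.0]
ee_rot: [180.0, -0.0, -21.6]
force: [0.0, -0.1, 0.0]
gripper_width: 60.0
gripper_force: 0.0
```

>>> arm_command([
  {"offset": [0.003, -0.05, 0.005], "spin": 0},
  {"offset": [0.003, -0.05, 0.005], "spin": 0},
  {"offset": [0.003, -0.05, 0.005], "spin": 0},
  {"offset": [0.003, -0.05, 0.005], "spin": 0},
  {"offset": [0.003, -0.05, 0.005], "spin": 0},
])

```text
time_s: 2.68
ee_pos: [409.2, -85.1, 178.1]
ee_rot: [-180.0, -0.1, -21.6]
force: [1.3, -1.0, -0.3]
gripper_width: 59.8
gripper_force: 0.0
```

>>> arm_command([
  {"offset": [0, -0.05, 0.005], "spin": 0},
  {"offset": [0, -0.05, 0.005], "spin": 0},
  {"offset": [0, 0, 0], "spin": 0},
])

```text
time_s: 3.05
ee_pos: [446.2, 8.9, 167.7]
ee_rot: [-180.0, 0.0, -21.3]
force: [0.4, -0.8, 0.4]
gripper_width: 60.1
gripper_force: 0.0
```

```bash
python3 - <<'E'
from m import *
from go import go
st=env.state();p,d=env.grab_frame('wrist');cv2.imwrite('pics/w1.png',p);np.save('pics/w1.npy',d)
for o in env.pinpoint('wrist','riser_a_mid')[:3]: print(o, world('wrist',o['location'],z=22.5,st=st))
go(445.5,6.4,120,-21.6)
E
```

```text
t 3.15 at [445.2   6.5 167.9] [180.    0.  -21.5] w 60.3 f [-0.3 -0.2  0.1] spin rad 0.001 offset mm [ 0.3 -0.1 47.9]
```

View pics/w1.png

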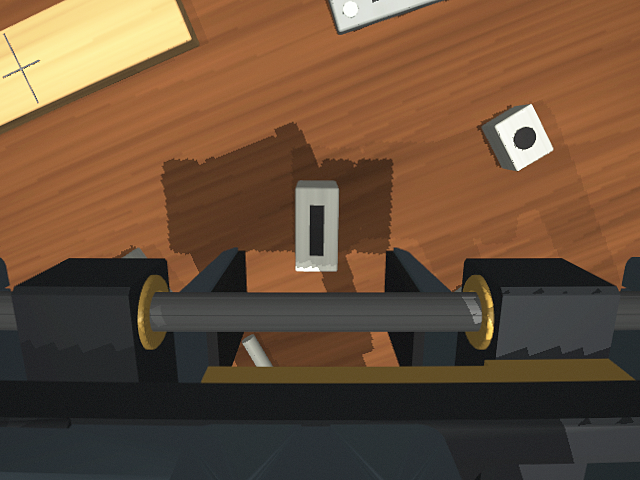

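The wrist picture shows the riser (slot mark, centred at about 317,227) square between the fingers; low block at (525,137) is well clear.

>>> arm_command([
  {"offset": [0, 0, 0.045], "spin": 0},
  {"offset": [0, 0, 0.045], "spin": 0},
  {"offset": [0, 0, 0.03], "spin": 0},
  {"offset": [0, 0, 0.02], "spin": 0},
  {"offset": [0, 0, 0], "spin": 0},
])

```text
time_s: 3.78
ee_pos: [444.1, 5.1, 27.1]
ee_rot: [179.9, 0.2, -21.7]
force: [-0.4, 0.4, -0.0]
gripper_width: 59.7
gripper_force: 0.0
```

>>> arm_command([
  {"offset": [0, 0, 0], "spin": 0},
  {"offset": [0, 0, 0], "spin": 0},
  {"offset": [0, 0, 0], "spin": 0},
  {"offset": [0, 0, 0], "spin": 0},
], jaw=0.02, newtons=25)

```text
time_s: 4.28
ee_pos: [446.2, 6.6, 28.7]
ee_rot: [-179.9, -0.1, -21.6]
force: [1.0, 2.3, 5.5]
gripper_width: 29.8
gripper_force: 25.0
```

>>> arm_command([
  {"offset": [0, 0, -0.04], "spin": 0},
  {"offset": [0, 0, -0.04], "spin": 0},
  {"offset": [0, 0, -0.02], "spin": 0},
  {"offset": [0, 0, 0], "spin": 0},
])

```text
time_s: 4.78
ee_pos: [445.9, 6.3, 128.7]
ee_rot: [-180.0, -0.1, -21.6]
force: [-0.3, 0.4, -3.9]
gripper_width: 29.8
gripper_force: 25.0
```

```bash
python3 - <<'E'
from m import *
from go import go
st=env.state();p,d=env.grab_frame('wrist')
g=cv2.cvtColor(p,cv2.COLOR_BGR2GRAY)
h=np.array(env.camera_model('wrist')['hand_eye'])
# riser top pose relative to the tool, from depth
v,u=np.mgrid[100:480,200:440];k=d[v,u]>0
P=world('wrist',np.c_[u[k],v[k]],depth=d[v,u][k],st=st)
T=R.from_euler('xyz',st['ee_rot'],degrees=True).inv().apply(P-st['ee_pos'])
q=(abs(T[:,1])<14)&(abs(T[:,0])<60)&(T[:,2]<-5)&(T[:,2]>-30)
T=T[q];print(len(T),np.round(np.percentile(T,[1,10,50,90,99],axis=0),1))
go(622.8,-264.8,120,-3.5)
cv2.imwrite('pics/w2.png',p)
E
```

```text
7249 [[-19.8 -13.7 -17.9]
 [-16.  -11.1 -17.2]
 [ 15.2   0.1 -16.4]
 [ 28.8  11.2 -15.3]
 [ 29.7  13.7  -6.6]]
t 4.83 at [444.8   6.4 127.6] [180.    0.  -21.6] w 29.6 f [-0.  -0.2 -3.9] spin rad -0.316 offset mm [194.2 259.8   7.6]
```

View pics/w2.png

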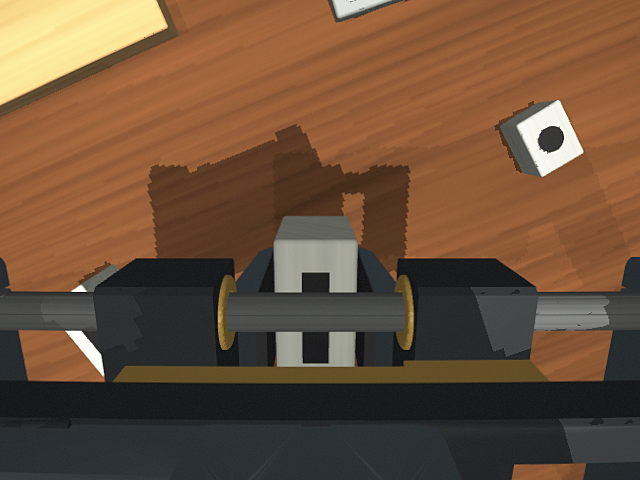

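Riser 1 is held centred (far edge at tool x = +30 mm). Carrying it to the right slot.

>>> arm_command([
  {"offset": [0, 0, 0], "spin": -0.105},
  {"offset": [0, 0, 0], "spin": -0.105},
  {"offset": [0, 0, 0], "spin": -0.106},
  {"offset": [0.024, 0.032, 0], "spin": 0},
  {"offset": [0.026, 0.034, 0], "spin": 0},
])

```text
time_s: 5.45
ee_pos: [490.4, -62.8, 126.0]
ee_rot: [-180.0, 0.2, -3.4]
force: [0.5, 0.3, -2.9]
gripper_width: 29.8
gripper_force: 25.0
```

>>> arm_command([
  {"offset": [0.029, 0.039, 0], "spin": 0},
  {"offset": [0.029, 0.039, 0], "spin": 0},
  {"offset": [0.029, 0.039, 0], "spin": 0},
  {"offset": [0.029, 0.039, 0], "spin": 0},
  {"offset": [0.028, 0.038, 0], "spin": 0},
])

```text
time_s: 6.08
ee_pos: [622.7, -265.9, 124.8]
ee_rot: [-179.9, 0.3, -3.5]
force: [0.9, 0.7, -3.9]
gripper_width: 29.7
gripper_force: 25.0
```

>>> arm_command([
  {"offset": [0, 0, 0], "spin": 0},
  {"offset": [0, 0, 0], "spin": 0},
])

```text
time_s: 6.32
ee_pos: [621.7, -264.3, 125.3]
ee_rot: [-179.9, 0.3, -3.5]
force: [0.4, 0.6, -4.4]
gripper_width: 30.1
gripper_force: 25.0
```

```bash
python3 - <<'E'
from m import *
from go import go
st=env.state();p,d=env.grab_frame('wrist');cv2.imwrite('pics/w3.png',p)
for o in env.pinpoint('wrist','plate_top')[:2]: print(o, world('wrist',o['location'],z=12,st=st))
go(622.8,-264.8,41,-3.5)
E
```

```text
{'location': [188.9, 227.6], 'score': 0.6} [[ 630.51869942 -180.44462997   12.        ]]
t 6.42 at [ 622.  -263.8  126.6] [-179.9    0.2   -3.5] w 29.9 f [-0.1  0.3 -2.8] spin rad 0.001 offset mm [ 0.8  1.  85.6]
```

View pics/w3.png

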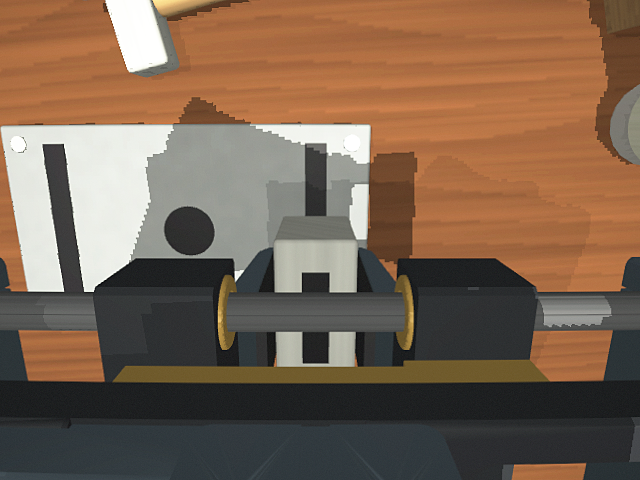

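The held riser lines up with the right slot (315,180); the hole is seen at (189,230), agreeing with the top camera within about 2 mm.

>>> arm_command([
  {"offset": [0.002, 0.001, 0.04], "spin": 0},
  {"offset": [0, 0, 0.03], "spin": 0},
  {"offset": [0, 0, 0.01], "spin": 0},
  {"offset": [0, 0, 0.004], "spin": 0},
  {"offset": [0, 0, 0], "spin": 0},
])

```text
time_s: 7.05
ee_pos: [625.7, -266.2, 45.1]
ee_rot: [180.0, -0.1, -3.5]
force: [-0.7, 0.2, -3.0]
gripper_width: 29.8
gripper_force: 25.0
```

```bash
python3 - <<'E'
from go import go
go(623.8,-264.8,41,-3.5)
E
```

```text
t 7.05 at [ 625.7 -266.2   45.1] [ 1.8e+02 -1.0e-01 -3.5e+00] w 29.8 f [-0.7  0.2 -3. ] spin rad 0.0 offset mm [-2.  -1.3  4.1]
```

>>> arm_command([
  {"offset": [0, 0, 0.002], "spin": 0},
  {"offset": [0, 0, 0.001], "spin": 0},
  {"offset": [0, 0, 0], "spin": 0},
])

```text
time_s: 7.42
ee_pos: [625.1, -266.2, 41.2]
ee_rot: [180.0, -0.0, -3.5]
force: [0.1, 0.6, -3.0]
gripper_width: 29.7
gripper_force: 25.0
```

>>> arm_command([
  {"offset": [0, 0, 0.001], "spin": 0},
  {"offset": [0, 0, 0], "spin": 0},
])

```text
time_s: 7.68
ee_pos: [625.2, -266.3, 40.8]
ee_rot: [180.0, -0.0, -3.5]
force: [-2.2, 0.1, 2.8]
gripper_width: 29.8
gripper_force: 25.0
```

>>> arm_command([
  {"offset": [0, 0, 0], "spin": 0},
  {"offset": [0, 0, 0], "spin": 0},
  {"offset": [0, 0, -0.03], "spin": 0},
  {"offset": [0, 0, -0.05], "spin": 0},
  {"offset": [0, 0, -0.04], "spin": 0},
], jaw=0.06)

```text
time_s: 8.3
ee_pos: [625.6, -266.3, 161.9]
ee_rot: [180.0, -0.1, -3.5]
force: [0.8, -0.0, 0.4]
gripper_width: 60.2
gripper_force: 0.0
```

>>> arm_command([
  {"offset": [0, 0, 0], "spin": -0.125},
  {"offset": [0, 0, 0], "spin": -0.126},
])

```text
time_s: 8.55
ee_pos: [625.5, -266.3, 160.9]
ee_rot: [179.9, -0.1, 11.1]
force: [-0.8, -0.1, -0.1]
gripper_width: 59.9
gripper_force: 0.0
```

```bash
python3 - <<'E'
from go import go
go(443.7,159,160,10.9)
E
```

```text
t 8.55 at [ 625.5 -266.3  160.9] [ 1.799e+02 -1.000e-01  1.110e+01] w 59.9 f [-0.8 -0.1 -0.1] spin rad 0.004 offset mm [ -98.1 -452.     0.9]
```

>>> arm_command([
  {"offset": [-0.01, -0.045, 0], "spin": 0},
  {"offset": [-0.01, -0.045, 0], "spin": 0},
  {"offset": [-0.01, -0.045, 0], "spin": 0},
  {"offset": [-0.01, -0.045, 0], "spin": 0},
  {"offset": [-0.01, -0.045, 0], "spin": 0},
])

```text
time_s: 9.18
ee_pos: [533.0, -53.3, 160.1]
ee_rot: [180.0, -0.1, 10.9]
force: [-0.4, 0.2, 0.5]
gripper_width: 59.9
gripper_force: 0.0
```

>>> arm_command([
  {"offset": [-0.01, -0.045, 0], "spin": 0},
  {"offset": [-0.01, -0.045, 0], "spin": 0},
  {"offset": [-0.01, -0.045, 0], "spin": 0},
  {"offset": [-0.01, -0.045, 0], "spin": 0},
  {"offset": [-0.008, -0.047, 0], "spin": 0},
])

```text
time_s: 9.8
ee_pos: [443.1, 160.6, 160.2]
ee_rot: [-180.0, -0.1, 10.9]
force: [1.0, 0.3, -0.0]
gripper_width: 60.0
gripper_force: 0.0
```

>>> arm_command([
  {"offset": [0, 0, 0], "spin": 0},
  {"offset": [0, 0, 0], "spin": 0},
])

```text
time_s: 10.05
ee_pos: [443.8, 159.1, 160.1]
ee_rot: [180.0, -0.0, 10.9]
force: [0.0, 0.4, 0.4]
gripper_width: 60.1
gripper_force: 0.0
```

```bash
python3 - <<'E'
from m import *
from go import go
go(443.7,159,28,10.9)
st=env.state();p,d=env.grab_frame('wrist')
v,u=np.mgrid[0:290,200:440];k=d[v,u]>0
P=world('wrist',np.c_[u[k],v[k]],depth=d[v,u][k],st=st); Q=P[(abs(P[:,2]-45)<5)&(np.hypot(P[:,0]-444,P[:,1]-159)<50)]
print(cv2.minAreaRect(np.float32(Q[:,:2])))
E
```

```text
t 10.05 at [443.8 159.1 160.1] [180.   -0.   10.9] w 60.1 f [0.  0.4 0.4] spin rad 0.0 offset mm [-2.000e-01  1.000e-01  1.321e+02]
((445.0877685546875, 160.18710327148438), (59.70975875854492, 30.113698959350586), 10.677457809448242)
```

Wrist measurement agrees within 1.5 mm (60 x 30, yaw 10.7°). Taking the second riser.

>>> arm_command([
  {"offset": [0.001, -0.001, 0.045], "spin": 0},
  {"offset": [0, 0, 0.045], "spin": 0},
  {"offset": [0, 0, 0.03], "spin": 0},
  {"offset": [0, 0, 0.012], "spin": 0},
  {"offset": [0, 0, 0], "spin": 0},
])

```text
time_s: 10.72
ee_pos: [444.7, 159.8, 27.7]
ee_rot: [180.0, 0.0, 10.8]
force: [-0.2, 0.1, -0.5]
gripper_width: 59.8
gripper_force: 0.0
```

>>> arm_command([
  {"offset": [0, 0, 0], "spin": 0},
  {"offset": [0, 0, 0], "spin": 0},
  {"offset": [0, 0, 0], "spin": 0},
  {"offset": [0, 0, 0], "spin": 0},
], jaw=0.02)

```text
time_s: 11.22
ee_pos: [444.7, 160.7, 28.5]
ee_rot: [-180.0, -0.1, 10.9]
force: [-1.0, 0.1, 3.9]
gripper_width: 30.1
gripper_force: 25.0
```

>>> arm_command([
  {"offset": [0, 0, -0.04], "spin": 0},
  {"offset": [0, 0, -0.04], "spin": 0},
  {"offset": [0, 0, -0.02], "spin": 0},
  {"offset": [0, 0, 0], "spin": 0.125},
  {"offset": [0, 0, 0], "spin": 0.126},
])

```text
time_s: 11.85
ee_pos: [443.7, 160.2, 127.7]
ee_rot: [180.0, 0.0, -3.7]
force: [0.4, -0.7, -3.8]
gripper_width: 29.9
gripper_force: 25.0
```

```bash
python3 - <<'E'
from go import go
go(634.2,-95.2,130,-3.5)
E
```

```text
t 11.85 at [443.7 160.2 127.7] [180.    0.   -3.7] w 29.9 f [ 0.4 -0.7 -3.8] spin rad -0.004 offset mm [205.7 243.3  -2.3]
```

>>> arm_command([
  {"offset": [0.029, 0.035, 0], "spin": 0},
  {"offset": [0.029, 0.035, 0], "spin": 0},
  {"offset": [0.029, 0.035, 0], "spin": 0},
  {"offset": [0.029, 0.035, 0], "spin": 0},
  {"offset": [0.029, 0.035, 0], "spin": 0},
])

```text
time_s: 12.48
ee_pos: [578.4, -24.3, 127.1]
ee_rot: [180.0, 0.1, -3.5]
force: [-0.2, -0.2, -3.2]
gripper_width: 29.9
gripper_force: 25.0
```

>>> arm_command([
  {"offset": [0.029, 0.035, 0], "spin": 0},
  {"offset": [0.031, 0.033, 0], "spin": 0},
  {"offset": [0, 0, 0], "spin": 0},
  {"offset": [0, 0, 0], "spin": 0},
])

```text
time_s: 12.98
ee_pos: [632.9, -94.2, 126.8]
ee_rot: [-180.0, 0.2, -3.5]
force: [-0.0, 0.4, -3.5]
gripper_width: 29.8
gripper_force: 25.0
```

```bash
python3 - <<'E'
from go import go
go(634.2,-95.2,41,-3.5)
E
```

```text
t 12.97 at [632.9 -94.2 126.8] [-180.     0.2   -3.5] w 29.8 f [-0.   0.4 -3.5] spin rad -0.0 offset mm [ 1.4  0.9 85.8]
```

>>> arm_command([
  {"offset": [0.001, 0.001, 0.04], "spin": 0},
  {"offset": [0, 0, 0.03], "spin": 0},
  {"offset": [0, 0, 0.01], "spin": 0},
  {"offset": [0, 0, 0.004], "spin": 0},
  {"offset": [0, 0, 0.001], "spin": 0},
])

```text
time_s: 13.6
ee_pos: [635.7, -95.5, 44.0]
ee_rot: [180.0, -0.1, -3.5]
force: [0.1, 0.7, -3.1]
gripper_width: 29.9
gripper_force: 25.0
```

>>> arm_command([
  {"offset": [0, 0, 0.001], "spin": 0},
  {"offset": [0, 0, 0], "spin": 0},
])

```text
time_s: 13.85
ee_pos: [635.4, -95.8, 42.7]
ee_rot: [180.0, -0.1, -3.5]
force: [0.2, 0.4, -4.2]
gripper_width: 29.9
gripper_force: 25.0
```

>>> arm_command([
  {"offset": [0, 0, 0.001], "spin": 0},
  {"offset": [0, 0, 0.001], "spin": 0},
  {"offset": [0, 0, 0], "spin": 0},
])

```text
time_s: 14.22
ee_pos: [635.2, -95.8, 40.6]
ee_rot: [180.0, -0.0, -3.5]
force: [-1.9, 0.1, 2.4]
gripper_width: 29.6
gripper_force: 25.0
```

>>> arm_command([
  {"offset": [0, 0, 0], "spin": 0},
  {"offset": [0, 0, 0], "spin": 0},
  {"offset": [0, 0, -0.03], "spin": 0},
  {"offset": [0, 0, -0.05], "spin": 0},
  {"offset": [0, 0, -0.04], "spin": 0},
], jaw=0.06)

```text
time_s: 14.85
ee_pos: [635.5, -95.8, 161.8]
ee_rot: [180.0, -0.1, -3.5]
force: [1.8, -1.1, 0.3]
gripper_width: 59.8
gripper_force: 0.0
```

>>> arm_command([
  {"offset": [0, 0, 0], "spin": -0.168},
  {"offset": [0, 0, 0], "spin": -0.168},
  {"offset": [0, 0, 0], "spin": -0.168},
  {"offset": [0, 0, 0], "spin": -0.168},
  {"offset": [0, 0, 0], "spin": -0.168},
])

```text
time_s: 15.48
ee_pos: [635.2, -95.7, 159.9]
ee_rot: [180.0, -0.0, 44.9]
force: [-0.3, 0.4, -0.2]
gripper_width: 59.9
gripper_force: 0.0
```

>>> arm_command([
  {"offset": [0, 0, 0], "spin": -0.168},
  {"offset": [0, 0, 0], "spin": -0.168},
  {"offset": [0, 0, 0], "spin": -0.164},
  {"offset": [0, 0, 0], "spin": 0},
])

```text
time_s: 15.98
ee_pos: [635.1, -95.7, 159.9]
ee_rot: [180.0, 0.0, 73.2]
force: [-0.2, -0.9, 0.1]
gripper_width: 59.8
gripper_force: 0.0
```

```bash
python3 - <<'E'
from go import go
go(428,-331.5,160,73.3)
E
```

```text
t 15.97 at [635.1 -95.7 159.9] [180.    0.   73.2] w 59.8 f [-0.2 -0.9  0.1] spin rad -0.002 offset mm [-2.854e+02 -1.306e+02 -1.000e-01]
```

>>> arm_command([
  {"offset": [-0.041, -0.019, 0], "spin": 0},
  {"offset": [-0.041, -0.019, 0], "spin": 0},
  {"offset": [-0.041, -0.019, 0], "spin": 0},
  {"offset": [-0.041, -0.019, 0], "spin": 0},
  {"offset": [-0.041, -0.019, 0], "spin": 0},
])

```text
time_s: 16.6
ee_pos: [484.2, -265.7, 160.1]
ee_rot: [180.0, 0.0, 73.1]
force: [0.7, -1.0, -0.7]
gripper_width: 59.9
gripper_force: 0.0
```

>>> arm_command([
  {"offset": [-0.041, -0.019, 0], "spin": 0},
  {"offset": [-0.039, -0.017, 0], "spin": 0},
  {"offset": [0, 0, 0], "spin": 0},
  {"offset": [0, 0, 0], "spin": 0},
])

```text
time_s: 17.1
ee_pos: [427.9, -330.7, 160.0]
ee_rot: [180.0, -0.0, 73.2]
force: [0.1, -0.8, 0.8]
gripper_width: 60.0
gripper_force: 0.0
```

```bash
cat > ws.py <<'E'
from m import *
def see(c,h,r=60,tol=5,name=None):
    st=env.state();p,d=env.grab_frame('wrist')
    if name: cv2.imwrite(f'pics/{name}.png',p)
    v,u=np.mgrid[0:480,0:640];k=d>0
    P=world('wrist',np.c_[u[k],v[k]],depth=d[k],st=st); Q=P[(abs(P[:,2]-h)<tol)&(np.hypot(P[:,0]-c[0],P[:,1]-c[1])<r)]
    print(np.round(np.median(Q,0),1),cv2.minAreaRect(np.float32(Q[:,:2])),len(Q))
E
python3 - <<'E'
from ws import *
from go import go
go(428,-331.5,25,73.3)
see((428,-331.5),36)
E
```

```text
t 17.1 at [ 427.9 -330.7  160. ] [180.   -0.   73.2] w 60.0 f [ 0.1 -0.8  0.8] spin rad -0.003 offset mm [ -0.7   0.4 135. ]
[ 427.7 -329.7   36.1] ((427.1792907714844, -331.400390625), (69.53687286376953, 33.97916793823242), 73.59029388427734) 4738
```

>>> arm_command([
  {"offset": [0, 0, 0.045], "spin": 0},
  {"offset": [0, 0, 0.045], "spin": 0},
  {"offset": [0, 0, 0.03], "spin": 0},
  {"offset": [0, 0, 0.015], "spin": 0},
  {"offset": [0, 0, 0], "spin": 0},
])

```text
time_s: 17.77
ee_pos: [427.9, -330.2, 24.4]
ee_rot: [-179.9, -0.0, 73.3]
force: [-0.2, -0.3, 0.4]
gripper_width: 60.2
gripper_force: 0.0
```

>>> arm_command([
  {"offset": [0, 0, 0], "spin": 0},
  {"offset": [0, 0, 0], "spin": 0},
  {"offset": [0, 0, 0], "spin": 0},
  {"offset": [0, 0, 0], "spin": 0},
], jaw=0.02, newtons=15)

```text
time_s: 18.27
ee_pos: [427.7, -331.2, 25.8]
ee_rot: [179.9, 0.0, 73.3]
force: [-1.1, 2.1, 5.3]
gripper_width: 34.0
gripper_force: 15.0
```

>>> arm_command([
  {"offset": [0, 0, -0.04], "spin": 0},
  {"offset": [0, 0, -0.05], "spin": 0},
  {"offset": [0, 0, -0.03], "spin": 0},
  {"offset": [0, 0, 0], "spin": -0.115},
  {"offset": [0, 0, 0], "spin": -0.115},
])

```text
time_s: 18.9
ee_pos: [427.5, -331.0, 145.4]
ee_rot: [179.9, 0.0, 86.7]
force: [0.8, 0.7, -0.2]
gripper_width: 33.7
gripper_force: 15.0
```

```bash
python3 - <<'E'
from go import go
go(629,-180,145,86.5)
E
```

```text
t 18.9 at [ 427.5 -331.   145.4] [179.9   0.   86.7] w 33.7 f [ 0.8  0.7 -0.2] spin rad 0.003 offset mm [163.  191.9   0.4]
```

>>> arm_command([
  {"offset": [0.032, 0.038, 0], "spin": 0},
  {"offset": [0.032, 0.038, 0], "spin": 0},
  {"offset": [0.032, 0.038, 0], "spin": 0},
  {"offset": [0.032, 0.038, 0], "spin": 0},
  {"offset": [0.032, 0.038, 0], "spin": 0},
])

```text
time_s: 19.52
ee_pos: [628.2, -182.0, 144.7]
ee_rot: [-180.0, 0.0, 86.4]
force: [0.9, -1.2, -0.8]
gripper_width: 33.6
gripper_force: 15.0
```

>>> arm_command([
  {"offset": [0.003, 0.002, 0], "spin": 0},
  {"offset": [0, 0, 0], "spin": 0},
  {"offset": [0, 0, 0], "spin": 0},
])

```text
time_s: 19.9
ee_pos: [628.1, -181.1, 144.9]
ee_rot: [-179.9, 0.0, 86.4]
force: [0.3, -0.4, -0.2]
gripper_width: 34.3
gripper_force: 15.0
```

```bash
python3 - <<'E'
from go import go
go(629,-180,38,86.5)
E
```

```text
t 19.9 at [ 628.1 -181.1  144.9] [-179.9    0.    86.4] w 34.3 f [ 0.3 -0.4 -0.2] spin rad -0.002 offset mm [  1.1   0.8 106.9]
```

>>> arm_command([
  {"offset": [0.001, 0.001, 0.045], "spin": 0},
  {"offset": [0, 0, 0.035], "spin": 0},
  {"offset": [0, 0, 0.015], "spin": 0},
  {"offset": [0, 0, 0.007], "spin": 0},
  {"offset": [0, 0, 0.002], "spin": 0},
])

```text
time_s: 20.52
ee_pos: [630.9, -179.7, 41.8]
ee_rot: [179.9, 0.0, 86.4]
force: [-0.6, 0.3, -0.1]
gripper_width: 33.8
gripper_force: 15.0
```

>>> arm_command([
  {"offset": [0, 0, 0.001], "spin": 0},
  {"offset": [0, 0, 0], "spin": 0},
])

```text
time_s: 20.78
ee_pos: [630.8, -179.3, 40.8]
ee_rot: [179.9, 0.0, 86.5]
force: [0.4, 0.2, -0.0]
gripper_width: 33.8
gripper_force: 15.0
```

>>> arm_command([
  {"offset": [0, 0, 0.001], "spin": 0},
  {"offset": [0, 0, 0], "spin": 0},
])

```text
time_s: 21.02
ee_pos: [630.3, -179.2, 39.0]
ee_rot: [180.0, 0.0, 86.5]
force: [-0.2, 0.6, -0.9]
gripper_width: 33.9
gripper_force: 15.0
```

>>> arm_command([
  {"offset": [0, 0, 0.001], "spin": 0},
  {"offset": [0, 0, 0], "spin": 0},
])

```text
time_s: 21.28
ee_pos: [630.3, -179.2, 37.9]
ee_rot: [-180.0, 0.0, 86.5]
force: [0.3, 0.1, 0.1]
gripper_width: 34.0
gripper_force: 15.0
```

>>> arm_command([
  {"offset": [0, 0, 0], "spin": 0},
  {"offset": [0, 0, 0], "spin": 0},
  {"offset": [0, 0, -0.03], "spin": 0},
  {"offset": [0, 0, -0.05], "spin": 0},
  {"offset": [0, 0, -0.05], "spin": -0.056},
], jaw=0.088)

```text
time_s: 21.9
ee_pos: [630.2, -179.2, 169.2]
ee_rot: [-180.0, -0.0, 89.7]
force: [0.1, 0.0, 0.6]
gripper_width: 80.9
gripper_force: 0.0
```

```bash
python3 - <<'E'
from go import go
go(625,158.7,170,89.7)
E
```

```text
t 21.9 at [ 630.2 -179.2  169.2] [-180.    -0.    89.7] w 80.9 f [0.1 0.  0.6] spin rad 0.001 offset mm [337.8  -6.9  -0.8]
```

>>> arm_command([
  {"offset": [0.048, -0.001, 0], "spin": 0},
  {"offset": [0.048, -0.001, 0], "spin": 0},
  {"offset": [0.048, -0.001, 0], "spin": 0},
  {"offset": [0.048, -0.001, 0], "spin": 0},
  {"offset": [0.048, -0.001, 0], "spin": 0},
])

```text
time_s: 22.52
ee_pos: [626.6, 62.3, 168.1]
ee_rot: [180.0, 0.0, 89.7]
force: [0.6, -0.6, 0.7]
gripper_width: 87.8
gripper_force: 0.0
```

>>> arm_command([
  {"offset": [0.048, -0.001, 0], "spin": 0},
  {"offset": [0.05, -0.001, 0], "spin": 0},
  {"offset": [0, 0, 0], "spin": 0},
  {"offset": [0, 0, 0], "spin": 0},
])

```text
time_s: 23.02
ee_pos: [625.2, 158.6, 167.9]
ee_rot: [-180.0, 0.0, 89.7]
force: [0.3, 1.0, -0.4]
gripper_width: 88.0
gripper_force: 0.0
```

```bash
python3 - <<'E'
from ws import *
from go import go
see((625,158.7),22,130,name='w4')
for o in env.pinpoint('wrist','board_mid')[:2]: print(o, world('wrist',o['location'],z=22))
p,d=env.grab_frame('top')
for c,h,r in[((634,-95),57,28),((624,-265),57,28),((629,-180),48,20)]:
    v,u=np.mgrid[0:480,0:640];k=d>0;P=world('top',np.c_[u[k],v[k]],depth=d[k]);Q=P[(abs(P[:,2]-h+1)<4)&(np.hypot(P[:,0]-c[0],P[:,1]-c[1])<50)]
    if len(Q): print(cv2.minAreaRect(np.float32(Q[:,:2])),len(Q))
go(625,158.7,17,89.7)
E
```

```text
[625.3 189.2  22.2] ((674.676025390625, 160.04330444335938), (155.05953979492188, 239.38150024414062), 0.03550131246447563) 20727
{'location': [313.6, 216.2], 'score': 0.95} [[625.15254451 161.28341298  22.        ]]
((635.091552734375, -95.74845886230469), (30.32621955871582, 61.026466369628906), 85.95800018310547) 308
((624.6236572265625, -266.76031494140625), (29.481800079345703, 61.29467010498047), 87.82621002197266) 295
((631.4196166992188, -180.24203491210938), (70.65648651123047, 35.85792922973633), 85.50992584228516) 395
t 23.18 at [625.4 157.5 168. ] [-180.     0.    89.6] w 88.0 f [-0.1 -0.8 -0.5] spin rad -0.002 offset mm [  1.1  -0.5 151. ]
```

View pics/w4.png

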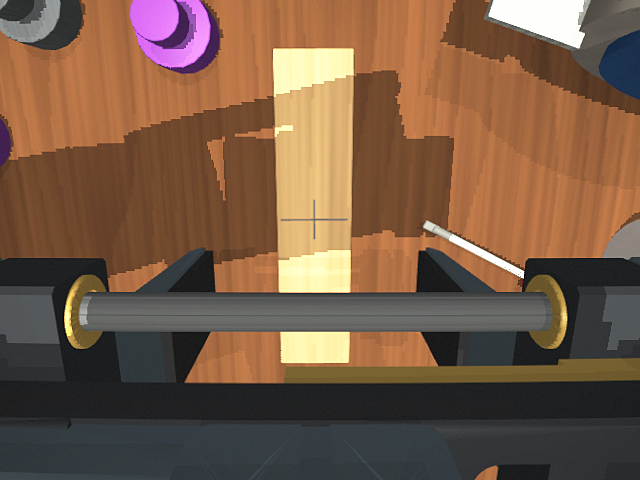

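The pencil cross is at (314,219) between the open fingers; the screwdriver tip at (428,225) is about 85 mm from the axis, clear of the fingers. Risers and backing block measure within 3 mm of target.

>>> arm_command([
  {"offset": [0.002, 0, 0.045], "spin": 0},
  {"offset": [0, 0, 0.045], "spin": 0},
  {"offset": [0, 0, 0.035], "spin": 0},
  {"offset": [0, 0, 0.02], "spin": 0},
  {"offset": [0, 0, 0.005], "spin": 0},
], jaw=0.074)

```text
time_s: 23.8
ee_pos: [624.7, 159.5, 16.5]
ee_rot: [-179.8, 0.1, 89.6]
force: [0.6, -0.5, -0.2]
gripper_width: 73.9
gripper_force: 0.0
```

>>> arm_command([
  {"offset": [0, 0, 0], "spin": 0},
  {"offset": [0, 0, 0], "spin": 0},
  {"offset": [0, 0, 0], "spin": 0},
  {"offset": [0, 0, 0], "spin": 0},
], jaw=0.045, newtons=30)

```text
time_s: 24.3
ee_pos: [626.0, 160.8, 19.2]
ee_rot: [179.9, -0.0, 89.7]
force: [0.0, -1.0, 6.2]
gripper_width: 55.5
gripper_force: 30.0
```

>>> arm_command([
  {"offset": [0, 0, -0.03], "spin": 0},
  {"offset": [0, 0, -0.05], "spin": 0},
  {"offset": [0, 0, -0.05], "spin": 0},
  {"offset": [0, 0, -0.02], "spin": 0},
  {"offset": [0, 0, 0], "spin": 0.056},
])

```text
time_s: 24.92
ee_pos: [626.3, 161.3, 170.4]
ee_rot: [179.7, -0.1, 86.4]
force: [-1.3, -0.9, -2.0]
gripper_width: 55.7
gripper_force: 30.0
```

```bash
python3 - <<'E'
from go import go
from m import *
go(630,-180.5,167,86.5)
st=env.state();env.grab_frame('wrist')
for o in env.pinpoint('wrist','board_mid')[:2]: print(o, world('wrist',o['location'],z=st['ee_pos'][2]+5),st['ee_pos'])
E
```

```text
t 24.93 at [626.3 161.3 170.4] [ 1.797e+02 -1.000e-01  8.640e+01] w 55.7 f [-1.3 -0.9 -2. ] spin rad -0.002 offset mm [-341.    24.5    3.4]
{'location': [320.3, 293.5], 'score': 0.79} [[628.02588746 164.80050137 175.39299726]] [626.34102201 161.31600902 170.39299726]
```

>>> arm_command([
  {"offset": [-0.043, 0.003, 0], "spin": 0},
  {"offset": [-0.043, 0.003, 0], "spin": 0},
  {"offset": [-0.043, 0.003, 0], "spin": 0},
  {"offset": [-0.043, 0.003, 0], "spin": 0},
  {"offset": [-0.043, 0.003, 0], "spin": 0},
])

```text
time_s: 25.65
ee_pos: [626.5, -55.9, 167.1]
ee_rot: [-179.9, -0.0, 86.5]
force: [0.8, -0.2, -1.4]
gripper_width: 55.7
gripper_force: 30.0
```

>>> arm_command([
  {"offset": [-0.043, 0.003, 0], "spin": 0},
  {"offset": [-0.043, 0.003, 0], "spin": 0},
  {"offset": [-0.04, 0.003, 0], "spin": 0},
  {"offset": [0, 0, 0], "spin": 0},
  {"offset": [0, 0, 0], "spin": 0},
])

```text
time_s: 26.28
ee_pos: [627.8, -180.4, 167.2]
ee_rot: [-179.9, -0.1, 86.5]
force: [-0.1, 0.9, -2.0]
gripper_width: 55.8
gripper_force: 30.0
```

```bash
python3 - <<'E'
from go import go
from m import *
st=env.state();p,d=env.grab_frame('wrist');cv2.imwrite('pics/w5.png',p)
go(630,-180.5,75,86.5)
for o in env.pinpoint('wrist','board_mid')[:2]: print(o, world('wrist',o['location'],z=st['ee_pos'][2]+5,st=st),st['ee_pos'])
E
```

```text
t 26.32 at [ 628.  -180.   167.4] [-179.9   -0.    86.5] w 55.9 f [-0.3 -0.6 -1.6] spin rad 0.0 offset mm [-0.4  2.  92.4]
{'location': [318.6, 292.4], 'score': 0.89} [[ 630.00547434 -177.00737774  172.20406999]] [ 627.81585683 -180.41952937  167.20406999]
```

View pics/w5.png

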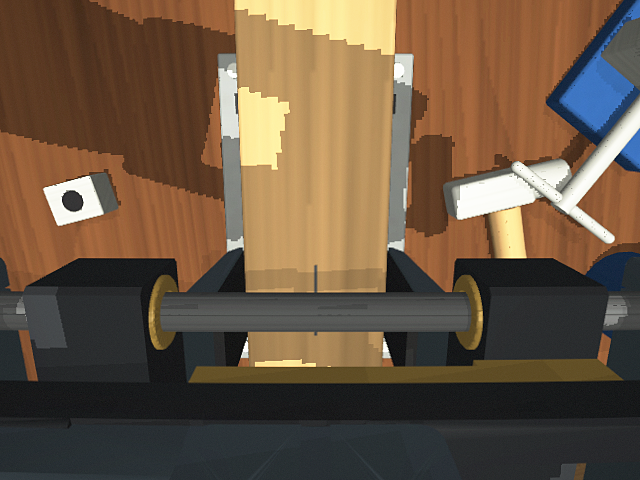

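>>> arm_command([
  {"offset": [-0.002, 0.001, 0.04], "spin": 0},
  {"offset": [0, 0, 0.03], "spin": 0},
  {"offset": [0, 0, 0.01], "spin": 0},
  {"offset": [0, 0, 0.006], "spin": 0},
  {"offset": [0, 0, 0.002], "spin": 0},
])

```text
time_s: 27.0
ee_pos: [629.8, -182.9, 80.8]
ee_rot: [179.9, 0.0, 86.5]
force: [0.7, 0.3, -1.2]
gripper_width: 55.6
gripper_force: 30.0
```

>>> arm_command([
  {"offset": [0, 0, 0.001], "spin": 0},
  {"offset": [0, 0, 0], "spin": 0},
])

```text
time_s: 27.25
ee_pos: [629.4, -183.2, 79.7]
ee_rot: [179.9, 0.0, 86.4]
force: [0.1, -0.9, -2.0]
gripper_width: 55.9
gripper_force: 30.0
```

>>> arm_command([
  {"offset": [0, 0, 0.001], "spin": 0},
  {"offset": [0, 0, 0], "spin": 0},
])

```text
time_s: 27.5
ee_pos: [629.1, -183.1, 78.0]
ee_rot: [180.0, 0.0, 86.4]
force: [0.9, 0.4, -1.7]
gripper_width: 55.7
gripper_force: 30.0
```

>>> arm_command([
  {"offset": [0.001, 0, 0.001], "spin": 0},
  {"offset": [0, 0, 0], "spin": 0},
])

```text
time_s: 27.75
ee_pos: [629.1, -182.0, 76.8]
ee_rot: [-180.0, 0.0, 86.5]
force: [1.0, 0.6, -2.1]
gripper_width: 55.8
gripper_force: 30.0
```

>>> arm_command([
  {"offset": [0, 0, 0.001], "spin": 0},
  {"offset": [0, 0, 0], "spin": 0},
])

```text
time_s: 28.0
ee_pos: [629.3, -182.1, 76.2]
ee_rot: [180.0, 0.0, 86.4]
force: [-1.4, 0.1, 0.8]
gripper_width: 56.0
gripper_force: 30.0
```

>>> arm_command([
  {"offset": [0, 0, 0.001], "spin": 0},
  {"offset": [0, 0, 0], "spin": 0},
])

```text
time_s: 28.25
ee_pos: [629.2, -182.1, 76.2]
ee_rot: [180.0, 0.0, 86.4]
force: [-2.5, -0.2, 5.3]
gripper_width: 55.6
gripper_force: 30.0
```

>>> arm_command([
  {"offset": [0, 0, 0], "spin": 0},
  {"offset": [0, 0, 0], "spin": 0},
  {"offset": [0, 0, -0.03], "spin": 0},
  {"offset": [0, 0, -0.05], "spin": 0},
  {"offset": [0, 0, -0.05], "spin": 0},
], jaw=0.074)

```text
time_s: 28.88
ee_pos: [629.0, -182.0, 205.8]
ee_rot: [-179.9, -0.0, 86.4]
force: [1.5, -0.6, 0.1]
gripper_width: 74.1
gripper_force: 0.0
```

```bash
python3 - <<'E'
from go import go
go(432,309,190,86.5)
E
```

```text
t 28.88 at [ 629.  -182.   205.8] [-179.9   -0.    86.4] w 74.1 f [ 1.5 -0.6  0.1] spin rad -0.001 offset mm [ 478.1 -226.6   15.8]
```

>>> arm_command([
  {"offset": [0.04, -0.019, 0], "spin": 0},
  {"offset": [0.04, -0.019, 0], "spin": 0},
  {"offset": [0.04, -0.019, 0], "spin": 0},
  {"offset": [0.04, -0.019, 0], "spin": 0},
  {"offset": [0.04, -0.019, 0], "spin": 0},
])

```text
time_s: 29.5
ee_pos: [546.1, 24.7, 204.8]
ee_rot: [180.0, -0.0, 86.4]
force: [-0.0, 0.9, 0.5]
gripper_width: 74.1
gripper_force: 0.0
```

>>> arm_command([
  {"offset": [0.04, -0.019, 0], "spin": 0},
  {"offset": [0.04, -0.019, 0], "spin": 0},
  {"offset": [0.04, -0.019, 0], "spin": 0},
  {"offset": [0.04, -0.019, 0], "spin": 0},
  {"offset": [0.04, -0.019, 0], "spin": 0},
], jaw=0.055)

```text
time_s: 30.12
ee_pos: [463.7, 230.2, 204.8]
ee_rot: [180.0, -0.0, 86.4]
force: [0.3, 0.1, -0.4]
gripper_width: 55.1
gripper_force: 0.0
```

>>> arm_command([
  {"offset": [0.04, -0.019, 0], "spin": 0},
  {"offset": [0.038, -0.018, 0], "spin": 0},
  {"offset": [0, 0, 0], "spin": 0},
  {"offset": [0, 0, 0], "spin": 0},
])

```text
time_s: 30.62
ee_pos: [432.2, 308.6, 204.7]
ee_rot: [-180.0, 0.1, 86.5]
force: [-0.3, -0.3, -0.3]
gripper_width: 55.0
gripper_force: 0.0
```

```bash
python3 - <<'E'
from go import go
from ws import *
go(432,309,47,86.5)
see((432,309),60,22,name='w6')
p,d=env.grab_frame('top')
v,u=np.mgrid[0:480,0:640];k=d>0;P=world('top',np.c_[u[k],v[k]],depth=d[k]);Q=P[(abs(P[:,2]-78)<5)&(np.hypot(P[:,0]-629,P[:,1]+180)<140)]
if len(Q): print(np.median(Q,0),cv2.minAreaRect(np.float32(Q[:,:2])),len(Q))
for o in env.pinpoint('top','board_mid')[:2]: print(o, world('top',o['location'],z=68))
E
```

```text
t 30.62 at [432.2 308.6 204.7] [-1.80e+02  1.00e-01  8.65e+01] w 55.0 f [-0.3 -0.3 -0.3] spin rad -0.001 offset mm [  0.3  -0.3 157.7]
[431.8 311.7  60.1] ((432.06866455078125, 311.0218200683594), (29.332347869873047, 29.099733352661133), 86.16256713867188) 1240
[ 629.52148211 -181.04594665   77.9672893 ] ((629.9706420898438, -182.2396240234375), (240.18125915527344, 58.9386100769043), 86.66282653808594) 2475
{'location': [406.3, 180.0], 'score': 0.73} [[ 627.709111   -185.37105286   68.        ]]
```

View pics/w6.png

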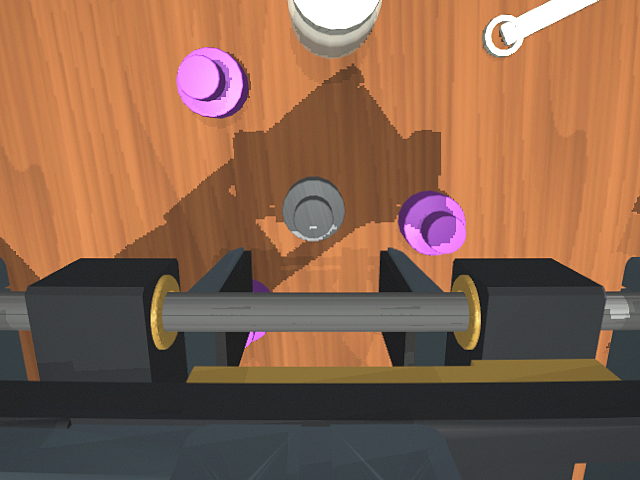

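The dark grey weight is at (314,212) between the fingers; the purple look-alikes at (212,80), (435,225) and (255,310) are clear. Board measured within 2 mm of target.

>>> arm_command([
  {"offset": [0.002, 0, 0.05], "spin": 0},
  {"offset": [0, 0, 0.05], "spin": 0},
  {"offset": [0, 0, 0.035], "spin": 0},
  {"offset": [0, 0, 0.018], "spin": 0},
  {"offset": [0, 0, 0.004], "spin": 0},
], jaw=0.05)

```text
time_s: 31.4
ee_pos: [432.1, 309.8, 46.8]
ee_rot: [-179.9, 0.1, 86.4]
force: [0.5, -0.2, 0.8]
gripper_width: 50.1
gripper_force: 0.0
```

>>> arm_command([
  {"offset": [0, 0, 0], "spin": 0},
  {"offset": [0, 0, 0], "spin": 0},
  {"offset": [0, 0, 0], "spin": 0},
  {"offset": [0, 0, 0], "spin": 0},
], jaw=0.02, newtons=35)

```text
time_s: 31.9
ee_pos: [431.6, 311.2, 48.8]
ee_rot: [-180.0, -0.0, 86.4]
force: [-3.9, 0.3, 6.7]
gripper_width: 28.8
gripper_force: 35.0
```

>>> arm_command([
  {"offset": [0, 0, -0.02], "spin": 0},
  {"offset": [0, 0, -0.04], "spin": 0},
  {"offset": [0, 0, -0.05], "spin": 0},
  {"offset": [0, 0, -0.04], "spin": 0},
  {"offset": [0, 0, 0], "spin": 0},
])

```text
time_s: 32.52
ee_pos: [434.1, 312.1, 200.5]
ee_rot: [179.6, -0.2, 86.5]
force: [0.5, 0.0, -5.0]
gripper_width: 28.9
gripper_force: 35.0
```

```bash
python3 - <<'E'
from go import go
go(634.5,-95.5,190,86.5)
E
```

```text
t 32.52 at [434.1 312.1 200.5] [179.6  -0.2  86.5] w 28.9 f [ 0.5  0.  -5. ] spin rad -0.001 offset mm [-394.6  224.9   10.5]
```

>>> arm_command([
  {"offset": [-0.02, 0.011, 0], "spin": 0},
  {"offset": [-0.033, 0.019, 0], "spin": 0},
  {"offset": [-0.033, 0.019, 0], "spin": 0},
  {"offset": [-0.033, 0.019, 0], "spin": 0},
  {"offset": [-0.033, 0.019, 0], "spin": 0},
])

```text
time_s: 33.15
ee_pos: [508.9, 152.4, 194.9]
ee_rot: [-179.8, 0.1, 86.5]
force: [0.3, -0.9, -5.1]
gripper_width: 29.3
gripper_force: 35.0
```

>>> arm_command([
  {"offset": [-0.033, 0.019, 0], "spin": 0},
  {"offset": [-0.033, 0.019, 0], "spin": 0},
  {"offset": [-0.033, 0.019, 0], "spin": 0},
  {"offset": [-0.033, 0.019, 0], "spin": 0},
  {"offset": [-0.033, 0.019, 0], "spin": 0},
])

```text
time_s: 33.78
ee_pos: [593.4, -17.8, 194.6]
ee_rot: [-179.7, 0.0, 86.5]
force: [1.1, 0.1, -4.2]
gripper_width: 29.0
gripper_force: 35.0
```

>>> arm_command([
  {"offset": [-0.033, 0.019, 0], "spin": 0},
  {"offset": [-0.03, 0.017, 0], "spin": 0},
  {"offset": [-0.013, 0.007, 0], "spin": 0},
  {"offset": [0, 0, 0], "spin": 0},
  {"offset": [0, 0, 0], "spin": 0},
])

```text
time_s: 34.4
ee_pos: [631.7, -93.9, 197.1]
ee_rot: [-179.9, -0.0, 86.5]
force: [-0.1, -0.8, -4.7]
gripper_width: 29.3
gripper_force: 35.0
```

```bash
python3 - <<'E'
from go import go
from ws import *
go(634.5,-95.5,127,86.5)
st=env.state();see(st['ee_pos'],st['ee_pos'][2]+13,25,6)
E
```

```text
t 34.4 at [631.7 -93.9 197.1] [-179.9   -0.    86.5] w 29.3 f [-0.1 -0.8 -4.7] spin rad -0.0 offset mm [-1.4  2.9 70.1]
[632.5 -84.7 208.5] ((631.4031372070312, -94.22592163085938), (34.656982421875, 37.34855270385742), 85.30551147460938) 2216
```

>>> arm_command([
  {"offset": [-0.001, 0.002, 0.02], "spin": 0},
  {"offset": [0, 0, 0.025], "spin": 0},
  {"offset": [0, 0, 0.012], "spin": 0},
  {"offset": [0, 0, 0.006], "spin": 0},
  {"offset": [0, 0, 0.002], "spin": 0},
])

```text
time_s: 35.08
ee_pos: [634.8, -96.0, 133.3]
ee_rot: [180.0, 0.0, 86.5]
force: [0.4, -1.1, -5.2]
gripper_width: 29.3
gripper_force: 35.0
```

>>> arm_command([
  {"offset": [0, 0, 0.001], "spin": 0},
  {"offset": [0, 0, 0], "spin": 0},
])

```text
time_s: 35.33
ee_pos: [634.8, -96.3, 132.5]
ee_rot: [179.9, 0.0, 86.4]
force: [-0.0, -0.7, -5.3]
gripper_width: 29.2
gripper_force: 35.0
```

>>> arm_command([
  {"offset": [0, 0, 0.001], "spin": 0},
  {"offset": [0, 0, 0], "spin": 0},
])

```text
time_s: 35.58
ee_pos: [634.5, -96.2, 131.0]
ee_rot: [180.0, 0.0, 86.4]
force: [0.3, -0.4, -5.0]
gripper_width: 29.0
gripper_force: 35.0
```

>>> arm_command([
  {"offset": [0, 0, 0.001], "spin": 0},
  {"offset": [0, 0, 0.001], "spin": 0},
  {"offset": [0, 0, 0], "spin": 0},
])

```text
time_s: 35.95
ee_pos: [634.4, -96.2, 128.8]
ee_rot: [-180.0, 0.0, 86.4]
force: [0.0, 0.2, -5.9]
gripper_width: 29.2
gripper_force: 35.0
```

>>> arm_command([
  {"offset": [0, 0, 0.001], "spin": 0},
  {"offset": [0, 0, 0], "spin": 0},
])

```text
time_s: 36.2
ee_pos: [634.5, -96.2, 128.0]
ee_rot: [180.0, 0.0, 86.5]
force: [0.6, 0.6, -4.9]
gripper_width: 28.8
gripper_force: 35.0
```

>>> arm_command([
  {"offset": [0, 0, 0.001], "spin": 0},
  {"offset": [0, 0, 0], "spin": 0},
])

```text
time_s: 36.45
ee_pos: [634.6, -96.2, 127.9]
ee_rot: [179.9, 0.0, 86.4]
force: [-1.7, 0.2, 2.3]
gripper_width: 28.6
gripper_force: 35.0
```

Contact felt; release, rise and move clear to check.

>>> arm_command([
  {"offset": [0, 0, 0], "spin": 0},
  {"offset": [0, 0, 0], "spin": 0},
  {"offset": [0, 0, -0.03], "spin": 0},
  {"offset": [0, 0, -0.05], "spin": 0},
  {"offset": [0, 0, -0.05], "spin": 0},
], jaw=0.05)

```text
time_s: 37.08
ee_pos: [634.6, -96.3, 258.3]
ee_rot: [180.0, 0.0, 86.4]
force: [1.3, 0.1, 0.6]
gripper_width: 49.9
gripper_force: 0.0
```

>>> arm_command([
  {"offset": [0.04, -0.035, 0], "spin": 0},
  {"offset": [0.04, -0.035, 0], "spin": 0},
  {"offset": [0.04, -0.035, 0], "spin": 0},
  {"offset": [0.04, -0.035, 0], "spin": 0},
  {"offset": [0.04, -0.035, 0], "spin": 0},
])

```text
time_s: 37.7
ee_pos: [471.4, 115.5, 257.3]
ee_rot: [179.9, -0.0, 86.4]
force: [0.8, 0.7, -0.1]
gripper_width: 50.1
gripper_force: 0.0
```

>>> arm_command([
  {"offset": [0.04, -0.02, 0], "spin": 0},
  {"offset": [0.04, -0.02, 0], "spin": 0},
  {"offset": [0, 0, 0], "spin": 0},
])

```text
time_s: 38.08
ee_pos: [436.5, 198.7, 257.3]
ee_rot: [179.9, -0.1, 86.7]
force: [-0.1, -1.3, 1.0]
gripper_width: 49.9
gripper_force: 0.0
```

```bash
python3 - <<'E'
from m import *
p,d=env.grab_frame('top')
v,u=np.mgrid[0:480,0:640];k=d>0;P=world('top',np.c_[u[k],v[k]],depth=d[k])
F=R.from_euler('z',-3.5,degrees=True)
for c,h,r in[((629,-180),79,140),((634,-95),139,40),((450,-152),26,40)]:
    Q=P[(abs(P[:,2]-h+1)<5)&(np.hypot(P[:,0]-c[0],P[:,1]-c[1])<r)]
    if len(Q):
        o=cv2.minAreaRect(np.float32(Q[:,:2])); print(o,np.median(Q[:,2]),len(Q),'plate frame',F.inv().apply([o[0][0]-628.7,o[0][1]+180,0]))
s,_=env.grab_frame('scene')
cv2.imwrite('pics/f.png',np.hstack([cv2.resize(p[120:300,330:530],(400,360)),cv2.resize(s[200:440,130:400],(400,360))]))
E
```

```text
((630.27978515625, -182.40647888183594), (241.35287475585938, 58.4149169921875), 86.77043151855469) 78.0197320728414 2030 plate frame [ 1.72375056 -2.30554674  0.        ]
((634.2103881835938, -95.75310516357422), (28.75547981262207, 28.26019859313965), 31.681108474731445) 137.83577070757678 151 plate frame [ 0.35696031 84.42615855  0.        ]
((450.489990234375, -152.29690551757812), (38.25714111328125, 30.582326889038086), 11.86474895477295) 24.810196749887837 213 plate frame [-179.56884563   16.7719618     0.        ]
```

View pics/f.png

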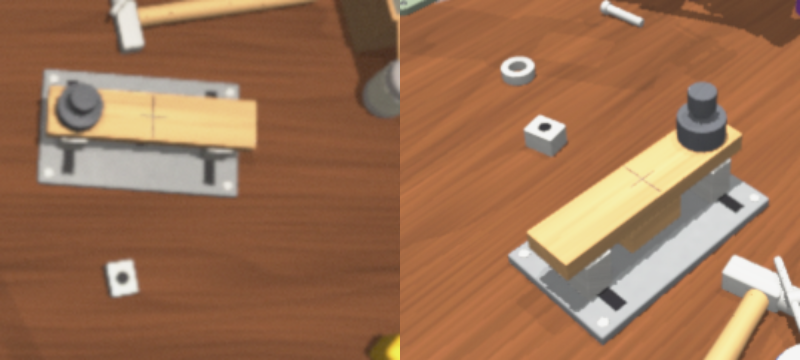

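The board lies level on both risers with the backing block under it. The weight stands over the left riser, everything measures within about 3 mm, and the low block is where it started.

```bash
python3 -c "
from workcell import env
print(env.job_done())"
```

```text
the job is handed in; nothing more can be done
None
```

The board is set up as asked: both risers, the backing block, the board and the weight each measured within about 3 mm of target, the low block is where it started, everything is released, and the job is handed in at about 38 s; the hand-in call did not return a verdict.

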